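# Couple a wooden drawbar to the hitch ball and latch it

### The arm

A 6-joint arm with a two-finger parallel gripper is mounted at the origin on the work surface. World frame = base frame: x ahead of the robot, y to its left, z up, the work surface at z = 0. Lengths are in m, angles in rad, forces in N, time in s.
With the tool pointing down it reaches from about 0.375 to 0.9 m from the base axis. Payload 3.1 kg.
Tool frame: the origin (TCP) lies between the finger pads; the fingertips stand 8 mm ahead of it and the grasp point (between the pads) lies 11 mm behind it; z points along the fingers, y is the line along which they close (so a half turn about z gives the same grasp; the last joint's range is limited). The gripper opens to 85 mm and grips with 20 to 120 N. Pads are 22 mm wide; open, the fingers measure 114 mm over their backs; the gripper's body (76 mm by 85 mm) begins 54 mm behind the grasp point. The pads swing forward as they close: fully open they stand 13 mm farther back than shut.
Start: joints at [-1.399, 0.527, 1.433, -0, 1.181, -0.178], TCP at [0.214, -0.587, 0.239] pointing down, gripper open.
Joint ranges: [-3.08, 3.08], [-0.75, 2.2], [0.22, 2.44], [-1.43, 4.57], [0, 2.65], [-2.85, 2.85]. Speed limits (rad/s): [2.79, 2.79, 3.14, 3.14, 3.14, 3.14].

### API

Orientations are given as a unit quaternion [x, y, z, w].
In Python, from station import readout, cams, sign_off gives the robot as it stands.
- The arm moves only by the tool send_rows, never from a script. Its argument "commands" is text: rows parted by semicolons, each of 5 numbers parted by spaces: the finger opening in mm, from 0 to 85.4, then the shift along the tool's x, y, z each as a share of 0.02 m, from -1 to 1, then the turn about the tool's z as a share of 4 degrees, from -1 to 1. In form: grip dx dy dz spin; .... A call has 1 to 20 rows; each row shifts and turns the commanded pose from where the row before left it, along the tool's axes as they then stand; what a row does not reach is not made up. A row lasts 1/12 s, in which the tool goes at most 41.7 mm and 7.16 degrees, less where a joint would pass 70% of its speed; a pose out of reach is approached as far as the arm can. A call with a number of a shift or a turn outside -1 to 1 is refused whole. A call with a gripper value outside its range is refused whole. The fingers move at their own pace and stop on an object; "grip_force" is the grip in N (left out, the last holds). Time passes only in rows, so rows that do not move let the fingers close. It gives the time, the measured TCP pose, the force, the opening and the grip force at its end, in the units of the state.
- readout.sense(): the state, without advancing time (a new reading comes with each control period).
- cams.snapshot(name): name is "scene" or "top" or "wrist"; returns a dict with "pixels" (400x640x3 uint8, red, green, blue), "intrinsics" (3x3 intrinsics, pixels), "eye" and "rotation" of the camera in the world. Camera axes: x right, y down, z forward; pixel columns grow to the right and rows downward; lengths in m; the calibration is good to about 2 mm. A picture is of the moment at which its call begins. There is no depth.
- sign_off(): hands the job in; it is judged then, once.
The state is a dict: "t": time; "q": joint angles; "qd": joint speeds; "tau": joint torques, N m; "tcp_pos": TCP position; "tool_rot": TCP orientation; "force": force on the tool from outside, world axes, zero at the start; "ft_torque": the same for the moment, N m; "finger_gap": opening from 0.0 (shut) to 1.0 (fully open); "gripper_force": force on a finger pad.
Only numpy, scipy, OpenCV 4.12 (cv2) and the standard library are available. Lean on these libraries where they do the work, as an engineer would, in place of code of your own. Each camera call takes 0.05 s, during which the arm holds its last target. There are 200 camera calls.

### The job

Couple the loose wooden drawbar to the hitch ball on the fit-up board: with the latch lever still up, lower the coupler's socket over the ball until it is fully home and the bar's tail lies on the timber rest. Then press the red latch lever down until you feel its jaw bite firmly under the ball, so that it stays clamped when you let go. Work by feel and gently: do not drop or ram the coupler onto the ball, do not force the lever once the jaw bites, and leave the wrench, tin, offcut and router alone.

Things in the scene. Friction and masses are not known exactly. Their poses are not given: they have to be found in the camera images.
- drawbar: Loose beech bar with a blue cast coupler at one end, about 0.8 kg in all. Origin: centre of the socket's mouth, at the underside; x runs along the bar to the tail, z up. The bar is 45 mm wide (y), 50 mm high (z 0 to 50), from x 75 to 415 mm; balance point near x 158 mm. Coupler side plates (53 mm wide) reach x 125; cup: radius 33, top z 60 mm.
- socket_center (a point): Centre of the socket inside the coupler cup, 28 mm above the drawbar's underside, directly above its origin. The bore is 52.4 mm wide, open below; it coincides with the ball's centre when the coupler is home (within about 1 mm).
- latch: Latch lever on the coupler: steel arm, red grip. Origin on its hinge axis, parallel to drawbar y, at drawbar x 46, z 48 mm. Starts 0.9 to 1.1 rad above the bar, leaning to the tail; swings down towards the tail against a steady friction of 0.6 N m (6 N at the grip), and stays where left. Its heel carries a steel jaw, hidden in the coupler, that swings under the ball as the lever goes down.
- lever_pad (a point): Middle of the red grip's top face (34 x 30 mm, 9 mm thick); with the lever along the bar it is 102 mm tailwards of the hinge and 27 mm above it. The jaw's wear setting is hidden and varies: it bites with the lever anywhere from 0.17 rad above to 0.1 rad below parallel to the bar. 12 to 20 N on the grip clamp it well, over 30 N bends it. It cannot pass the ball if the socket is not home.
- stand: Fixed fit-up board, dark wood, 470 x 90 x 30 mm, with the hitch ball bolted on near one end and a timber rest near the other. Origin on the bench under the ball; x runs along the board towards the rest, so a coupled drawbar has the same x direction. Its board top is 30 mm above the bench.
- ball_center (a point): Centre of the bright steel hitch ball, 50 mm diameter, 115 mm above the bench, on a 26 mm neck. Fixed.
- rest_top (a point): Centre of the top face (60 mm along the board, 70 mm across) of the timber rest, 87 mm above the bench, 360 mm from the ball's axis. The drawbar lies level when its socket is home and its tail is on the rest.
- wrench: Steel wrench, 200 mm long, lying flat on the left. Leave it alone.
- grease_tin: Yellow grease tin, 72 mm wide, 75 mm high, standing to the left. Leave it alone.
- offcut: Wooden offcut, 75 x 75 x 60 mm, on the right. Leave it alone.
- router: Trim router, grey, black and metal, 100 mm square base, 188 mm high, standing on the left. Leave it alone.

How it is judged:
By the outcome, as a careful person would: the job done as asked, in the order asked, and still so for the second after the job is handed in, with the robot touching nothing.
It also fails if it takes over 56 s, if anything falls off the work surface, if the arm or the gripper's body presses on something with over 40 N, if the wrist force passes 120 N, or if a joint passes its speed limit or range.

## Working session

There is one attempt and no reset: what is moved stays moved. The work goes in short steps, Python scripts to look and compute and a tool call to move; the robot and the scene stay as the last step left them, time stands still between calls to the robot, and variables do not carry over. Pictures are saved under pics/ and viewed, at most 10 in all, crops included, and the job is handed in when it is done.

Besides the shell and the picture viewer there is one more tool, called after "Call:" as a command line: name --argument value ..., lists and objects as JSON in quotes. send_rows: Moves the arm, as the interface text tells. Its arguments: {"type":"object","properties":{"commands":{"type":"string"},"grip_force":{"type":"number"}},"required":["commands"]}

```bash
mkdir -p pics
cat > h.py <<'E'
import numpy as np, cv2
from station import readout, cams, sign_off
def snap(n,f):
    s=cams.snapshot(n); cv2.imwrite(f'pics/{f}.png',cv2.cvtColor(s['pixels'],cv2.COLOR_RGB2BGR))
    np.savez(f'pics/{f}.npz',K=s['intrinsics'],e=s['eye'],R=s['rotation']); return s
def ray(f,u,v,z):
    d=np.load(f'pics/{f}.npz'); r=d['R']@np.linalg.solve(d['K'],[u,v,1.]); return d['e']+r*(z-d['e'][2])/r[2]
def proj(f,p):
    d=np.load(f'pics/{f}.npz'); c=d['K']@(d['R'].T@(np.array(p)-d['e'])); return c[:2]/c[2]
E
python3 - <<'E'
from h import *
for n in('scene','top'):
    s=snap(n,n+'0'); print(n,s['eye'],s['rotation'].round(3).tolist(),s['intrinsics'].tolist())
print(readout.sense())
E
```

```text
scene [ 1.27769816 -0.31730328  1.08907272] [0.795, 0.494, -0.193, -0.294] [[462.624710252605, 0.0, 325.0692376943542], [0.0, 462.624710252605, 196.7215800697145], [0.0, 0.0, 1.0]]
top [0.27882211 0.00994405 1.55491578] [0.715, -0.695, 0.058, -0.059] [[510.4710129282259, 0.0, 322.85707803296947], [0.0, 510.4710129282259, 194.84053225156765], [0.0, 0.0, 1.0]]
{'t': 0.1, 'q': array([-1.39950506e+00,  5.28350185e-01,  1.43376497e+00, -3.87189377e-05,
        1.18139692e+00, -1.78505182e-01]), 'qd': array([-0.0002077 , -0.00155789, -0.00506281, -0.00192856,  0.00180665,
       -0.00132651]), 'tau': array([-3.21876023e-04, -4.43305421e+01, -1.78585982e+01, -2.59558647e-04,
        3.91722482e-03,  7.43200168e-07]), 'tcp_pos': array([ 0.21409857, -0.58652292,  0.23844852]), 'tool_rot': array([ 9.84742519e-01,  1.74015087e-01, -1.44413502e-05, -9.59770905e-04]), 'force': array([-0.00591714, -0.86942663, -0.49704148]), 'ft_torque': array([-0.01746294, -0.02263866, -0.00594908]), 'gripper_force': 0.0, 'finger_gap': 0.9971263311247195}
```

View pics/top0.png

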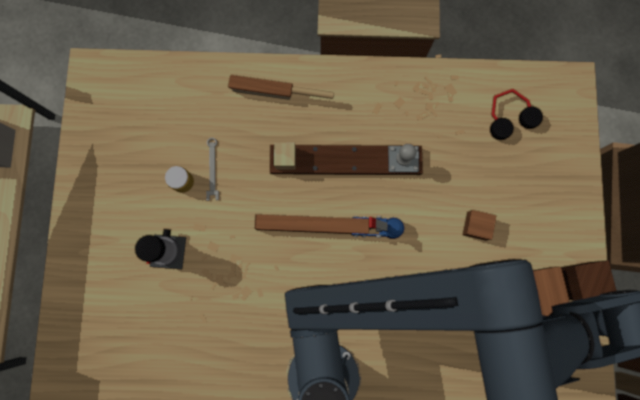

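View pics/scene0.png

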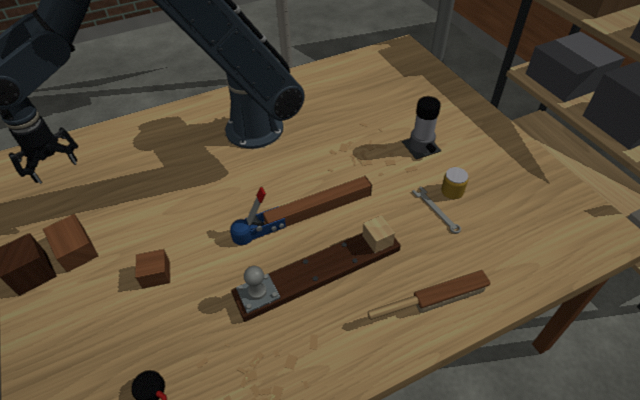

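Top view: the drawbar runs from its tail at (255,221) to the cup at (395,228). The ball is at about (407,152), the rest at about (284,155), and the lever leans tailwards. I'll enlarge this area.

Run:
```python
import cv2
i=cv2.imread('pics/top0.png')[130:250,240:440]
cv2.imwrite('pics/c1.png',cv2.resize(i,None,fx=4,fy=4,interpolation=cv2.INTER_CUBIC))
i=cv2.imread('pics/scene0.png')[170:325,220:410]
cv2.imwrite('pics/c2.png',cv2.resize(i,None,fx=3.8,fy=3.8,interpolation=cv2.INTER_CUBIC))
```

```text
(no output)
```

View pics/c1.png

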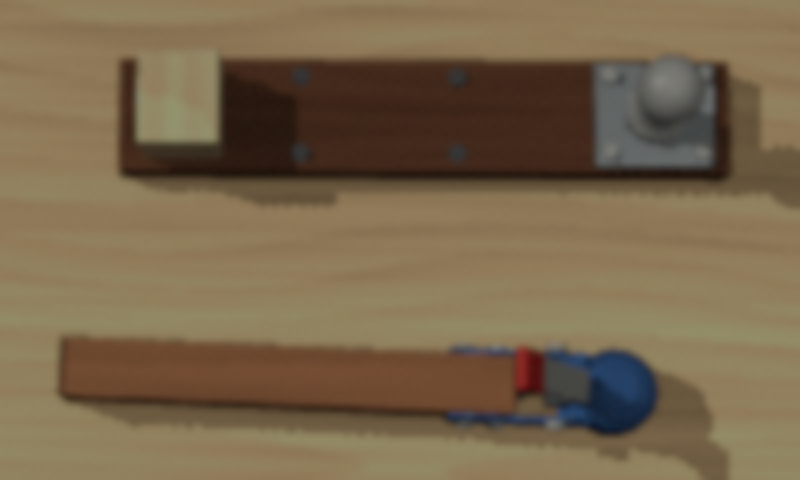

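View pics/c2.png

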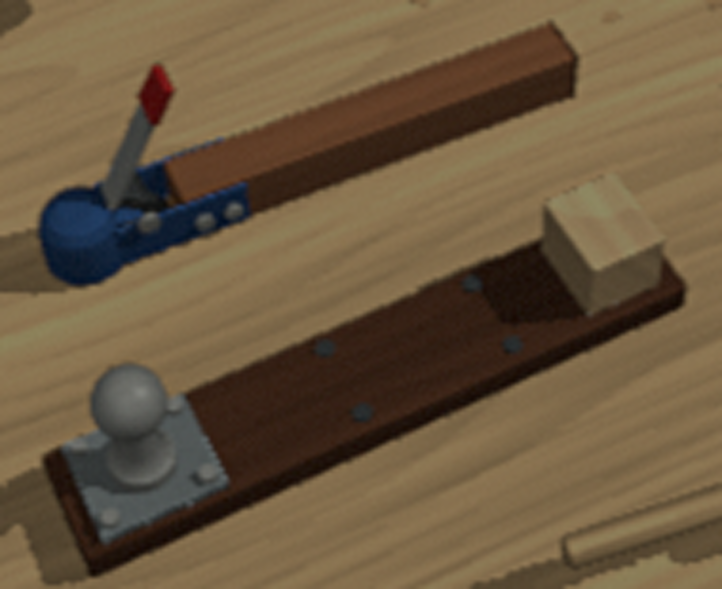

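Enlarged crop c1: the ball is at (670,90). The rest top spans (137,51) to (219,143). The bar's tail top corners are (62,337) and (62,397), its front end is near (517,355–412), and the cup is centred at about (613,392). In c2 the ball is at (129,401) and the tail top corners are (553,24) and (576,60).

Run:
```python
from h import *
t=lambda x,y,z: ray('top0',(x+.5)/4-.5+240,(y+.5)/4-.5+130,z)
s=lambda x,y,z: ray('scene0',(x+.5)/3.8-.5+220,(y+.5)/3.8-.5+170,z)
print('ball',t(670,90,.115),s(129,401,.115))
r=[t(137,51,.087),t(219,51,.087),t(219,143,.087),t(136,143,.087)];print('rest',np.mean(r,0))
r2=[s(545,203,.087),s(610,174,.087),s(663,240,.087),s(597,268,.087)];print('rest',np.mean(r2,0))
print('cup',t(613,392,.045), s(80,215,.06))
for p in[(62,337),(62,397),(517,412),(517,352)]:print('bar',t(*p,.05))
for p in[(553,24),(576,60),(185,203),(168,162)]:print('barS',s(*p,.05))
b=(t(670,90,.115)+s(129,401,.115))/2; c=(np.mean(r,0)+np.mean(r2,0))/2
print('yaw',np.arctan2(*(c-b)[[1,0]]),np.linalg.norm((c-b)[:2]))
```

```text
Traceback (most recent call last):
  File "h.py", line 7, in ray
    d=np.load(f'pics/{f}.npz'); r=d['R']@np.linalg.solve(d['K'],[u,v,1.]); return d['e']+r*(z-d['e'][2])/r[2]
                                  ~~~~~~^~~~~~~~~~~~~~~~~~~~~~~~~~~~~~~~~
ValueError: matmul: Input operand 1 has a mismatch in its core dimension 0, with gufunc signature (n?,k),(k,m?)->(n?,m?) (size 3 is different from 4)
```

```bash
sed -i "s/^import numpy.*/&\nfrom scipy.spatial.transform import Rotation as Ro/; s/R=s\['rotation'\]/R=Ro.from_quat(s['rotation']).as_matrix()/" h.py
python3 - <<'E'
from h import *
for f in('top0','scene0'):
    d=dict(np.load(f'pics/{f}.npz')); d['R']=Ro.from_quat(d['R']).as_matrix() if d['R'].shape==(4,) else d['R']; np.savez(f'pics/{f}.npz',**d)
t=lambda x,y,z: ray('top0',(x+.5)/4-.5+240,(y+.5)/4-.5+130,z)
s=lambda x,y,z: ray('scene0',(x+.5)/3.8-.5+220,(y+.5)/3.8-.5+170,z)
print('ball',t(670,90,.115),s(129,401,.115))
r=[t(137,51,.087),t(219,51,.087),t(219,143,.087),t(136,143,.087)];print('rest',np.mean(r,0))
r2=[s(545,203,.087),s(610,174,.087),s(663,240,.087),s(597,268,.087)];print('rest',np.mean(r2,0))
print('cup',t(613,392,.045), s(80,215,.06))
for p in[(62,337),(62,397),(517,412),(517,352)]:print('bar',t(*p,.05))
for p in[(553,24),(576,60),(185,203),(168,162)]:print('barS',s(*p,.05))
b=(t(670,90,.115)+s(129,401,.115))/2; c=(np.mean(r,0)+np.mean(r2,0))/2
print('yaw',np.arctan2(*(c-b)[[1,0]]),np.linalg.norm((c-b)[:2]))
E
```

```text
ball [ 0.65138607 -0.22599656  0.115     ] [ 0.65443443 -0.22597133  0.115     ]
rest [0.64299812 0.13293706 0.087     ]
rest [0.64790673 0.13225465 0.087     ]
cup [ 0.43784419 -0.19547288  0.045     ] [ 0.4526118  -0.19808835  0.06      ]
bar [0.46661786 0.21444328 0.05      ]
bar [0.42199875 0.21220175 0.05      ]
bar [ 0.42048388 -0.12402925  0.05      ]
bar [ 0.46505509 -0.12342484  0.05      ]
barS [0.43198443 0.21401564 0.05      ]
barS [0.47511852 0.21090889 0.05      ]
barS [ 0.46937485 -0.12254874  0.05      ]
barS [ 0.42636261 -0.11966642  0.05      ]
yaw 1.591591555906602 0.3586573504913163
```

Call:
send_rows --commands "85 0 0 0 -1;85 0 0 0 -1;85 0 0 0 -1;85 0 0 0 -1;85 0 0 0 -1;85 0 0 0 -1;85 0 0 0 -1;85 0 0 0 -1;85 0 0 0 -1;85 0 0 0 -1;85 0 0 0 -1;85 0 0 0 -1;85 0 0 0 -1;85 0 0 0 -1;85 0 0 0 -1;85 0 0 0 -1;85 0 0 0 -1;85 0 0 0 -0.4" --grip_force 70

```text
t: 1.6
tcp_pos: [0.2142, -0.5867, 0.2387]
tool_rot: [0.708, 0.706, 0.0, -0.001]
force: [-0.2, 0.1, -0.0]
finger_gap: 0.998
gripper_force: 0.0
```

Call:
send_rows --commands "85 0.9 0.4 0 0;85 0.9 0.4 0 0;85 0.9 0.4 0 0;85 0.9 0.4 0 0;85 0.9 0.4 0 0;85 0.9 0.4 0 0;85 0.9 0.4 0 0;85 0.9 0.4 0 0;85 0.9 0.4 0 0;85 0.9 0.4 0 0;85 0.9 0.4 0 0;85 0.9 0.4 0 0;85 0.9 0.4 0 0;85 0.9 0.4 0 0;85 0.9 0.4 0 0;85 0 0 0 0"

```text
t: 2.93
tcp_pos: [0.336, -0.314, 0.2388]
tool_rot: [0.708, 0.706, 0.001, -0.002]
force: [-0.4, 0.2, -0.8]
finger_gap: 0.994
gripper_force: 0.0
```

Call:
send_rows --commands "85 0.9 0.35 0 0;85 0.9 0.35 0 0;85 0.9 0.35 0 0;85 0.9 0.35 0 0;85 0.9 0.35 0 0;85 0.9 0.35 0 0;85 0.9 0.35 0 0;85 0.9 0.35 0 0;85 0.9 0.35 0 0;85 0.9 0.35 0 0;85 0.9 0.35 0 0;85 0.9 0.35 0 0;85 0.9 0.35 0 0;85 0.9 0.35 0 0;85 0.9 0.35 0 0;85 0.5 0.2 0 0;85 0 0 0 0;85 0 0 0 0"

```text
t: 4.43
tcp_pos: [0.4467, -0.0389, 0.2392]
tool_rot: [0.709, 0.705, -0.0, 0.0]
force: [0.1, -0.5, -0.8]
finger_gap: 1.0
gripper_force: 0.0
```

Run:
```python
from h import *
snap('wrist','w1'); print(np.load('pics/w1.npz')['e'],np.load('pics/w1.npz')['R'].round(3)); s=readout.sense(); print(s['tcp_pos'],s['q'],s['force'],s['ft_torque'])
```

```text
[0.4481316  0.03691528 0.37456204] [[ 1.    -0.003 -0.002]
 [-0.003 -0.955 -0.295]
 [-0.001  0.295 -0.955]]
[ 0.44654725 -0.03919837  0.23918652] [-3.37359668e-01  2.90996698e-01  1.85788452e+00 -7.57362931e-04
  9.92908778e-01 -3.30983364e-01] [-0.02936152  0.72650358 -0.25797645] [ 0.00863046 -0.01248752 -0.002624  ]
```

View pics/w1.png

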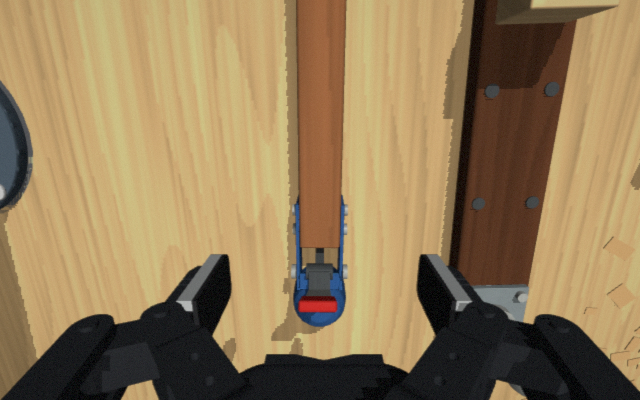

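Wrist view: the bar's front end is at row 247, columns 301–340. At row 0 its edges are at 297 and 346. The lever is up over the cup at about (320,303), and the bar lies centred between the fingers.

Run:
```python
from h import *
for p in[(301,247),(340,247),(297,2),(346,2)]:print(ray('w1',*p,.05))
print(proj('w1',[.653,-.226,.115]))
for y in(-.035,-.022):print(y,proj('w1',[.446,y,.05]))
```

```text
[ 0.42214764 -0.12062964  0.05      ]
[ 0.46535178 -0.12074     0.05      ]
[0.4243116  0.11857914 0.05      ]
[0.4678505  0.11842898 0.05      ]
[527.61368504 369.85705405]
-0.035 [322.18245205 171.22752426]
-0.022 [322.12507774 158.71010197]
```

Call:
send_rows --commands "85 0.4 -0.1 0.5 0;85 0 0 1 0;85 0 0 1 0;85 0 0 1 0;85 0 0 1 0;85 0 0 1 0;85 0 0 1 0;85 0 0 1 0;85 0 0 1 0;85 0 0 1 0;85 0 0 0.5 0;85 0 0 0.5 0;85 0 0 0 0;85 0 0 0 0"

```text
t: 5.65
tcp_pos: [0.4445, -0.0315, 0.029]
tool_rot: [0.71, 0.704, -0.0, -0.0]
force: [0.8, 0.1, -0.2]
finger_gap: 0.994
gripper_force: 0.0
```

Call:
send_rows --commands "85 0 0 0.4 0;60 0 0 0 0;50 0 0 0 0;44 0 0 0 0;40 0 0 0 0;38 0 0 0 0;38 0 0 0 0;38 0 0 0 0;38 0 0 0 0;38 0 0 0 0;38 0 0 0 0" --grip_force 80

```text
t: 6.57
tcp_pos: [0.4437, -0.0303, 0.0219]
tool_rot: [0.709, 0.705, -0.0, -0.001]
force: [-1.7, -0.6, 5.9]
finger_gap: 0.516
gripper_force: 83.6
```

Call:
send_rows --commands "38 0 0 -0.2 0;38 0 0 -0.5 0;38 0 0 -0.8 0;38 0 0 -1 0;38 0 0 -1 0;38 0 0 -1 0;38 0 0 -1 0;38 0 0 -1 0;38 0 0 -0.5 0;38 0 0 0 0;38 0 0 0 0;38 0 0 0 0"

```text
t: 7.57
tcp_pos: [0.4435, -0.0301, 0.1604]
tool_rot: [0.709, 0.705, -0.001, -0.001]
force: [-0.0, -0.7, -8.3]
finger_gap: 0.519
gripper_force: 83.2
```

Run:
```python
from h import *
s=readout.sense(); print(s)
a=snap('wrist','w2'); a=snap('scene','s2')
```

```text
{'t': 7.5667, 'q': array([-3.20176829e-01,  4.23389774e-01,  1.95122981e+00,  1.51908228e-04,
        7.69685847e-01, -3.14076045e-01]), 'qd': array([-0.00109544,  0.01435558, -0.00018128, -0.00023803,  0.0015523 ,
        0.00079676]), 'tau': array([ 1.68083125e-02, -3.61207473e+01, -1.24184597e+01, -7.76091102e-02,
       -7.57439062e-02, -1.76386533e-03]), 'tcp_pos': array([ 0.44353724, -0.03009536,  0.16037112]), 'tool_rot': array([ 7.09298288e-01,  7.04907154e-01, -5.65096924e-04, -1.23419457e-03]), 'force': array([-0.03052035, -0.6677235 , -8.31250031]), 'ft_torque': array([ 0.12822098,  0.00705082, -0.03461217]), 'gripper_force': 83.23895931243896, 'finger_gap': 0.5191362705307605}
```

View pics/w2.png

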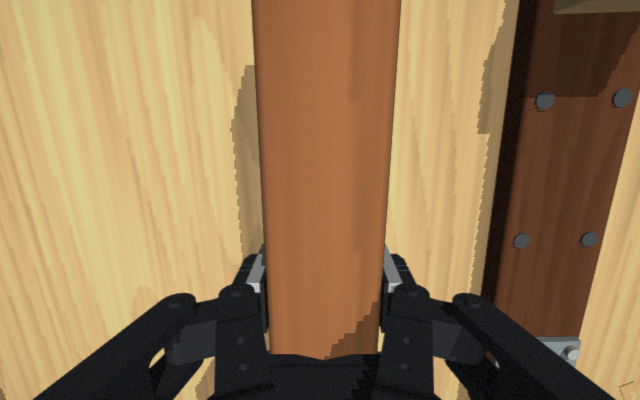

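Gripped, and the measured weight is about 8 N. Next I'll lift it and move towards the ball until the wrist camera can see the ball. That is the camera I used to measure the bar, so its bias should cancel.

Call:
send_rows --commands "38 0 0.2 -0.7 0;38 -0.5 0.4 -0.7 0;38 -0.8 0.5 -0.6 0;38 -0.8 0.5 -0.5 0;38 -0.8 0.5 0 0;38 -0.8 0.4 0 0;38 -0.8 0.2 0 0;38 -0.5 0.1 0 0;38 0 0 0 0;38 0 0 0 0;38 0 0 0 0;38 0 0 0 0"

```text
t: 8.67
tcp_pos: [0.4991, -0.1297, 0.2108]
tool_rot: [0.709, 0.705, -0.0, -0.001]
force: [-0.4, 0.9, -7.0]
finger_gap: 0.516
gripper_force: 83.9
```

Run:
```python
from h import *
s=readout.sense(); print(s['tcp_pos'],s['force'])
a=snap('wrist','w3'); a=snap('scene','s3'); print(proj('w3',[.653,-.226,.115]))
i=cv2.imread('pics/s3.png'); i=cv2.resize(i[150:330,150:390],None,fx=2.2,fy=2.2,interpolation=cv2.INTER_CUBIC)
j=cv2.imread('pics/w3.png')[100:,330:]; 
j=cv2.resize(j,None,fx=0.8,fy=0.8) if 0 else j
c=np.zeros((396,528+270,3),np.uint8); c[:,:528]=i; c[:300,528:]=j[:300,:270]; cv2.imwrite('pics/m3.png',c)
```

```text
[ 0.49913562 -0.12968119  0.21081654] [-0.37558908  0.86310116 -7.03870461]
[506.00438275 311.5956948 ]
```

View pics/m3.png

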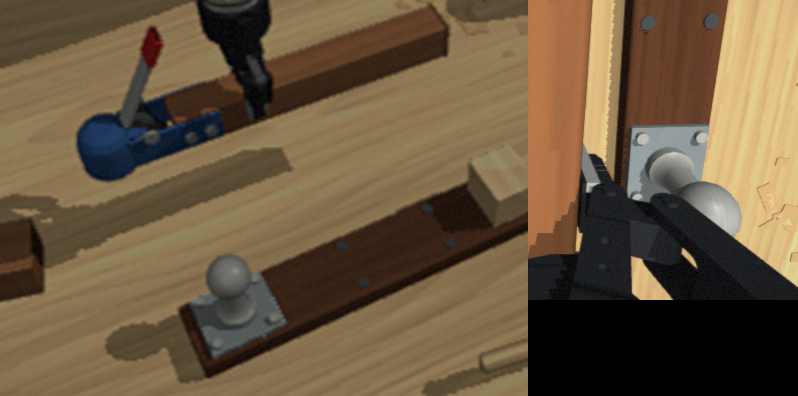

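Composite view: the coupler is held level with the lever up. In the wrist crop the ball's right edge is at (741,213) and its top at y≈181. I'll fit the ball's silhouette rays from the wrist and scene views, and get the board's yaw from its bolts.

Run:
```python
from h import *
from scipy.optimize import least_squares
def rays(f,pts):
    d=np.load(f'pics/{f}.npz'); r=(d['R']@np.linalg.solve(d['K'],np.c_[pts,np.ones(len(pts))].T)).T
    return d['e'],r/np.linalg.norm(r,axis=1)[:,None]
def fit(f,x0,angs):
    im=cv2.GaussianBlur(cv2.imread(f'pics/{f}.png'),(3,3),0).astype(float); sat=im.max(2)-im.min(2)
    x=np.array(x0[:2])
    for it in range(4):
        c=proj(f,[*x,.115]); d=np.load(f'pics/{f}.npz'); L=np.linalg.norm(np.array([*x,.115])-d['e']); rad=d['K'][0,0]*.025/L
        pts=[]
        for a in np.radians(angs):
            rr=np.arange(rad*.7,rad*1.4,.25); P=c[None]+rr[:,None]*[np.cos(a),np.sin(a)]
            v=cv2.remap(sat.astype(np.float32),P[:,0].astype(np.float32)[None],P[:,1].astype(np.float32)[None],1)[0]
            th=(v[:4].mean()+v[-4:].mean())/2; k=np.argmax(v>th); pts.append(P[k]) 
        e,r=rays(f,np.array(pts))
        res=lambda q:(np.linalg.norm(np.cross(np.array([*q,.115])-e,r),axis=1)-.025)*1e3
        s=least_squares(res,x,loss='soft_l1'); x=s.x
    print(f,x,res(x).round(1),c)
fit('w3',[.653,-.226],range(-80,31,10))
fit('s3',[.653,-.226],range(-180,50,15))
fit('scene0',[.653,-.226],range(-180,50,15))
fit('top0',[.653,-.226],[*range(-60,40,15),*range(60,150,15),*range(-150,-110,15)])
b=[ray('w1',*p,.032) for p in[(492,91),(551.5,89.5),(478.5,203),(532,202.5)]]
m=(b[0]+b[1]-b[2]-b[3]);print(np.round(b,4),np.arctan2(m[1],m[0]))
b=[ray('w3',x-198,y+100,.032) for x,y in[(648,22),(711,21)]];print(np.round(b,4))
```

```text
w3 [ 0.61533495 -0.20296503] [ 0.  -5.9  0.4 -3.6  3.   1.6  4.4 -0.2 -5.6 -0.5 -0.7  3.2] [471.09953563 291.97500503]
s3 [ 0.65503688 -0.22661043] [-0.3 -0.2 -0.1 -0.   0.5 -0.2  0.2  0.1 -0.1 -0.1 -0.6  0.1 -8.2  7.8
  1.8 -4.3] [253.38513045 275.50275619]
scene0 [ 0.65479348 -0.22698788] [-0.9 -0.1 -0.6 -0.6  0.  -0.1  0.4 -0.4  0.1  0.   0.1  0.2 -8.2 -8.1
  3.  -8. ] [253.21234862 275.42089849]
top0 [ 0.68193173 -0.23902809] [ -9.1 -13.1 -11.1  -7.1   1.    2.4   4.2  -1.1  -0.4  -0.1  -0.3  -0.7
  -1.6  -7.5   1.7  -7.7] [411.34861806 144.71518464]
[[ 0.6177  0.0432  0.032 ]
 [ 0.6775  0.0445  0.032 ]
 [ 0.6206 -0.0758  0.032 ]
 [ 0.6803 -0.0754  0.032 ]] 1.5947421781608146
[[ 0.6201 -0.0757  0.032 ]
 [ 0.6798 -0.075   0.032 ]]
```

Call:
send_rows --commands "38 0.1 0.3 0 -0.1;38 0.3 0.7 0 -0.3;38 0.4 0.9 0 0;38 0.4 0.9 0 0;38 0.4 0.9 0 0;38 0.4 0.9 0 0;38 0.4 0.9 0 0;38 0.4 0.9 0 0;38 0.3 0.7 0 0;38 0.2 0.4 0 0;38 0 0.1 0 0;38 0 0 0 0;38 0 0 0 0;38 0 0 0 0"

```text
t: 9.93
tcp_pos: [0.6496, -0.0624, 0.2111]
tool_rot: [0.7, 0.715, -0.001, -0.001]
force: [0.3, -0.4, -7.6]
finger_gap: 0.516
gripper_force: 83.9
```

Run:
```python
from h import *
s=readout.sense(); print(s['tcp_pos'],s['tool_rot'],s['force'],s['ft_torque'],s['t'])
a=snap('scene','s4'); a=snap('top','t4')
i=cv2.resize(cv2.imread('pics/s4.png')[190:310,210:310],None,fx=4,fy=4,interpolation=cv2.INTER_CUBIC)
j=cv2.resize(cv2.imread('pics/t4.png')[110:210,340:440],None,fx=4,fy=4,interpolation=cv2.INTER_CUBIC)
c=np.zeros((480,800,3),np.uint8); c[:,:400]=i; c[:400,400:]=j; cv2.imwrite('pics/m4.png',c)
T=s['tcp_pos']; R=Ro.from_quat(s['tool_rot']).as_matrix(); o=T-.1655*R[:,0]; o[2]=T[2]-.0219
print('origin',o,R[:,0])
for z in(.0,.06):print(z,proj('s4',o+[0,0,z]),proj('t4',o+[0,0,z]))
print(proj('s4',[.653,-.2265,.115]),proj('t4',[.653,-.2265,.115]))
```

```text
[ 0.64964689 -0.06241051  0.21108084] [ 6.99598844e-01  7.14535320e-01 -5.44624389e-04 -6.61784776e-04] [ 0.33318161 -0.41061583 -7.59442106] [0.12933819 0.01549328 0.02299567] 9.9333
origin [ 0.65314259 -0.22787359  0.18918084] [-2.11220391e-02  9.99776888e-01  1.83700007e-04]
0.0 [248.36844851 258.10049682] [412.2228674  144.88210353]
0.06 [244.55393464 243.04674063] [416.17546368 138.95564403]
[253.17249991 274.78816423] [407.29923446 151.58902629]
```

View pics/m4.png

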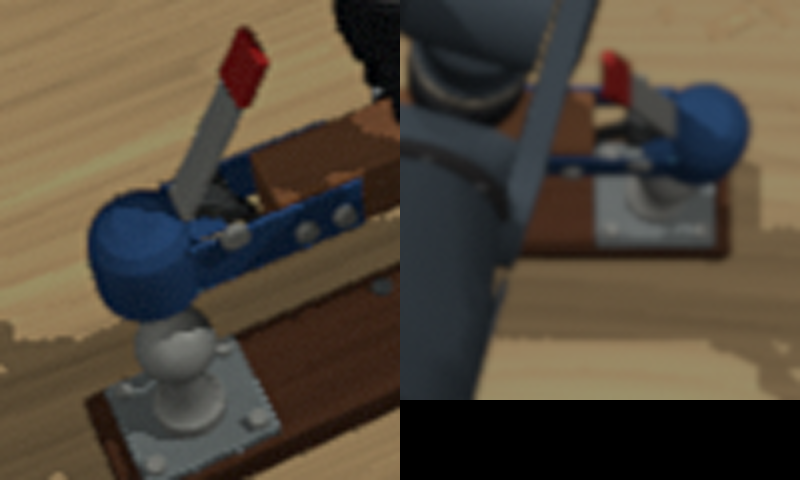

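Composite view: the cup hangs just above and in line with the ball. In the scene crop the cup's left edge is at x=88 and its bottom at y=319, with the ball centred at about (175,342). In the top crop the cup's right edge is at x=749 and its top edge at y=83. I'll compare these with predictions.

Run:
```python
from h import *
o=np.array([.65314,-.22787,.18918])
a=np.linspace(0,2*np.pi,181); 
def ext(f,zs,off=(0,0)):
    P=np.array([proj(f,o+[.033*np.cos(t)+off[0],.033*np.sin(t)+off[1],z]) for z in zs for t in a]); return P.min(0),P.max(0)
for off in[(0,0),(.002,0),(0,.002)]: print(off,'s',ext('s4',[0,.04],off),'t',ext('t4',[0,.03,.04,.05],off))
for off in[(0,0),(.002,0),(0,.002)]: print('ball',proj('s4',[.653+off[0],-.2265+off[1],.115]),proj('top0',[.653+off[0],-.2265+off[1],.115]))
for f,ch in(('s4',0),('t4',0)):
    im=cv2.imread(f'pics/{f}.png').astype(int); m=(im[...,0]-im[...,2]>25); n,l,st,_=cv2.connectedComponentsWithStats(m.astype(np.uint8)); k=1+np.argmax(st[1:,4]); print(f,st[k])
```

```text
(0, 0) s (array([231.16306793, 236.38793433]), array([262.59836916, 270.27329841])) t (array([400.25528162, 128.01674236]), array([427.89423706, 156.53738023]))
(0.002, 0) s (array([231.44475705, 237.01562161]), array([262.90592184, 270.94743583])) t (array([400.25778432, 127.29502652]), array([427.89014261, 155.82876993]))
(0, 0.002) s (array([232.01030939, 236.07274167]), array([263.40225289, 269.93628022])) t (array([399.53011524, 127.99594571]), array([427.14249179, 156.51701913]))
ball [253.17249991 274.78816423] [407.29923446 151.58902629]
ball [253.45527599 275.4205399 ] [407.30005023 150.91910167]
ball [253.94234664 274.47216212] [406.60980011 151.56976762]
s4 [ 232  235   68   35 1067]
t4 [401 132  26  22 375]
```

Call:
send_rows --commands "38 0.03 0.03 0.3 0;38 0 0 0.6 0;38 0 0 0.6 0;38 0 0 0.6 0;38 0 0 0.4 0;38 0 0 0.3 0;38 0 0 0.2 0;38 0 0 0.1 0;38 0 0 0 0;38 0 0 0 0"

```text
t: 10.87
tcp_pos: [0.6518, -0.0615, 0.1497]
tool_rot: [0.699, 0.715, 0.0, 0.0]
force: [0.9, -0.4, -7.5]
finger_gap: 0.517
gripper_force: 84.0
```

Call:
send_rows --commands "38 0 0 0.1 0;38 0 0 0.1 0;38 0 0 0 0"

```text
t: 11.12
tcp_pos: [0.6512, -0.0613, 0.1453]
tool_rot: [0.699, 0.715, -0.0, -0.0]
force: [-0.1, 0.1, -7.3]
finger_gap: 0.516
gripper_force: 84.0
```

Call:
send_rows --commands "38 0 0 0.1 0;38 0 0 0.1 0;38 0 0 0.1 0;38 0 0 0 0;38 0 0 0 0"

```text
t: 11.53
tcp_pos: [0.6505, -0.0609, 0.1387]
tool_rot: [0.7, 0.715, -0.0, -0.001]
force: [-2.8, 2.3, -7.3]
finger_gap: 0.519
gripper_force: 84.3
```

Call:
send_rows --commands "38 0 0 0.1 0;38 0 0 0.1 0;38 0 0 0 0;38 0 0 0 0"

```text
t: 11.87
tcp_pos: [0.6505, -0.0608, 0.1349]
tool_rot: [0.7, 0.714, -0.0, -0.001]
force: [-3.0, 3.3, -6.7]
finger_gap: 0.513
gripper_force: 84.4
```

Light contact on the side of the ball: the force is −x and +y, about 3 N each. I'll ease 1 mm that way and keep lowering.

Call:
send_rows --commands "38 0.04 -0.04 0 0;38 0 0 0.05 0;38 0 0 0.1 0;38 0 0 0.1 0;38 0 0 0 0;38 0 0 0 0"

```text
t: 12.37
tcp_pos: [0.6505, -0.0606, 0.13]
tool_rot: [0.699, 0.715, -0.0, -0.0]
force: [-2.4, 2.9, -6.4]
finger_gap: 0.52
gripper_force: 84.4
```

Call:
send_rows --commands "38 0.05 -0.05 0 0;38 0 0 0.1 0;38 0 0 0.1 0;38 0 0 0.1 0;38 0 0 0 0;38 0 0 0 0"

```text
t: 12.87
tcp_pos: [0.6502, -0.0602, 0.1241]
tool_rot: [0.699, 0.715, 0.0, 0.001]
force: [0.9, 0.0, -7.7]
finger_gap: 0.521
gripper_force: 83.9
```

Call:
send_rows --commands "38 0 0 0.1 0;38 0 0 0.1 0;38 0 0 0.1 0;38 0 0 0 0;38 0 0 0 0"

```text
t: 13.28
tcp_pos: [0.6495, -0.0597, 0.118]
tool_rot: [0.699, 0.715, -0.0, -0.0]
force: [-0.3, -0.0, -8.5]
finger_gap: 0.516
gripper_force: 84.0
```

Call:
send_rows --commands "38 0 0 0.1 0;38 0 0 0.1 0;38 0 0 0.05 0;38 0 0 0 0;38 0 0 0 0"

```text
t: 13.7
tcp_pos: [0.6495, -0.0597, 0.1132]
tool_rot: [0.699, 0.715, -0.0, -0.0]
force: [0.3, 0.5, -7.9]
finger_gap: 0.515
gripper_force: 84.0
```

Call:
send_rows --commands "38 0 0 0.05 0;38 0 0 0.05 0;38 0 0 0 0;38 0 0 0 0"

```text
t: 14.03
tcp_pos: [0.6494, -0.0597, 0.1112]
tool_rot: [0.699, 0.715, -0.0, -0.0]
force: [-0.3, -0.6, -7.7]
finger_gap: 0.513
gripper_force: 84.0
```

Call:
send_rows --commands "38 0 0 0.05 0;38 0 0 0.05 0;38 0 0 0 0;38 0 0 0 0"

```text
t: 14.37
tcp_pos: [0.6496, -0.0597, 0.1093]
tool_rot: [0.699, 0.715, 0.0, 0.0]
force: [-0.2, 0.1, -7.3]
finger_gap: 0.516
gripper_force: 84.1
```

Run:
```python
from h import *
s=readout.sense(); print(s['tcp_pos'],s['force'],s['ft_torque'])
```

```text
[ 0.64957535 -0.05969577  0.10927641] [-0.16099458  0.12355346 -7.27227698] [ 0.0947374  -0.06108594  0.07189654]
```

Call:
send_rows --commands "38 0 0 0.03 0;38 0 0 0.03 0;38 0 0 0 0;38 0 0 0 0"

```text
t: 14.7
tcp_pos: [0.6497, -0.0597, 0.109]
tool_rot: [0.699, 0.715, 0.0, 0.0]
force: [-1.8, 0.5, -0.4]
finger_gap: 0.52
gripper_force: 84.7
```

Run:
```python
from h import *
s=readout.sense(); print(s['tcp_pos'],s['force'],s['ft_torque'])
```

```text
[ 0.64965656 -0.05968755  0.10898201] [-1.76818343  0.46172571 -0.38236326] [0.14384056 0.37894075 0.00956711]
```

Call:
send_rows --commands "38 0 0 0.03 0;38 0 0 0 0;38 0 0 0 0"

```text
t: 14.95
tcp_pos: [0.6497, -0.0597, 0.109]
tool_rot: [0.699, 0.715, 0.0, 0.0]
force: [-3.3, 1.3, 6.3]
finger_gap: 0.515
gripper_force: 85.5
```

Run:
```python
from h import *
s=readout.sense(); print(s['tcp_pos'],s['force'],s['ft_torque'])
```

```text
[ 0.64972315 -0.05969206  0.1089647 ] [-3.28093433  1.30046743  6.34485446] [0.3032243  0.66791795 0.04227116]
```

It has stopped firm at TCP z=0.109, which matches the expected home height of 0.087+0.022. I'll release and back straight up.

Call:
send_rows --commands "44 0 0 0 0;48 0 0 0 0;56 0 0 0 0;66 0 0 0 0;76 0 0 0 0;80 0 0 0 0;80 0 0 0 0;80 0 0 -0.3 0;80 0 0 -0.8 0;80 0 0 -1 0;80 0 0 -1 0;80 0 0 -1 0;80 0 0 -1 0;80 0 0 -1 0;80 0 0 -0.6 0;80 0 0 0 0;80 0 0 0 0;80 0 0 0 0"

```text
t: 16.45
tcp_pos: [0.6487, -0.0595, 0.2403]
tool_rot: [0.699, 0.715, -0.001, -0.001]
force: [0.3, 0.5, -0.3]
finger_gap: 0.94
gripper_force: 0.0
```

Run:
```python
from h import *
s=readout.sense(); print(s['tcp_pos'],s['force'],s['ft_torque'])
a=snap('scene','s5'); a=snap('wrist','w5')
i=cv2.resize(cv2.imread('pics/s5.png')[190:330,210:410],None,fx=2.4,fy=2.4,interpolation=cv2.INTER_CUBIC)
j=cv2.imread('pics/w5.png')[:,160:480]
c=np.zeros((400,800,3),np.uint8); c[:336,:480]=i; c[:,480:]=j; cv2.imwrite('pics/m5.png',c)
# predicted points
o=np.array([.6532,-.2252,.087]); x=np.array([-.0215,.9998,0])
for n,p in(('tail',o+.415*x+[0,0,.05]),('tailR',o+.415*x+[.0225,0,.05]),('cupL',o+[0,-.033,0])): print(n,(proj('s5',p)-[210,190])*2.4)
```

```text
[ 0.64869137 -0.05950284  0.24027198] [ 0.30927856  0.45107587 -0.26932654] [ 0.02258748  0.0096199  -0.04283399]
tail [450.55552713  42.3221892 ]
tailR [461.43312309  56.34062426]
cupL [ 78.32874609 229.9876673 ]
```

View pics/m5.png

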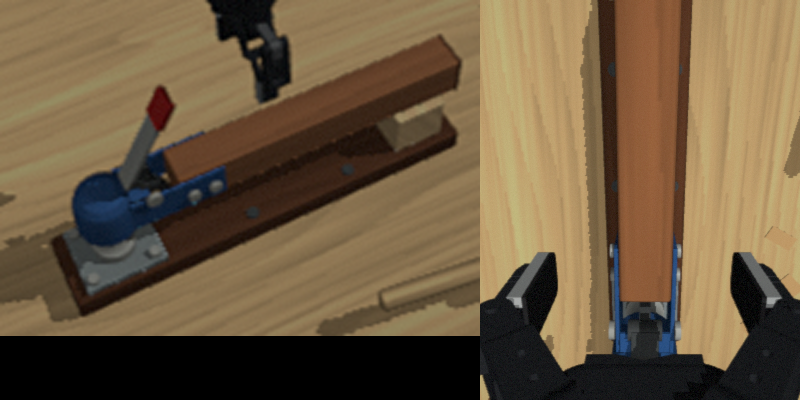

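The coupler is down over the ball, the bar is level with its tail on the rest, and the lever is still up (red pad at crop (159,108)). Now I'll work out the lever angle and the fingertip path.

Run:
```python
from h import *
o=np.array([.6532,-.2252,.087]); X=np.array([-.0215,.9998,0]); Z=np.array([0,0,1.])
def pad(t): return o+X*(.046+.1055*np.cos(t+.2587))+Z*(.048+.1055*np.sin(t+.2587))
u=np.array([(159+.5)/2.4-.5+210,(108+.5)/2.4-.5+190]); print('obs',u)
im=cv2.imread('pics/s5.png').astype(int); m=(im[...,2]-np.maximum(im[...,1],im[...,0])>60); m[:225]=0;m[260:]=0; ys,xs=np.nonzero(m[:,265:290]); print('red',xs.mean()+265,ys.mean(),len(xs))
for t in(.8,.9,.95,1.,1.05,1.1,1.2): print(t,proj('s5',pad(t)).round(1))
# TCP so tail-side bottom corner (11mm tailward, 8mm ahead) is on face, s mm outboard of pad mid
for t in(1.1,1.,.8,.6,.4,.2,.1,0,-.1):
    c=pad(t)+.004*(X*np.cos(t)+Z*np.sin(t)); T=c-.011*X+.008*Z; print(t,'tcp',T.round(4),'along/z rel', ((T-o)@X).round(4))
```

```text
obs [275.95833333 234.70833333]
red 275.69444444444446 234.84722222222223 72
0.8 [286.5 232.1]
0.9 [282.6 232.4]
0.95 [280.6 232.7]
1.0 [278.6 233.1]
1.05 [276.5 233.5]
1.1 [274.4 234. ]
1.2 [270.1 235.3]
1.1 tcp [ 0.6519 -0.1662  0.2497] along/z rel 0.059
1.0 tcp [ 0.6517 -0.1557  0.2468] along/z rel 0.0696
0.8 tcp [ 0.6513 -0.1357  0.2378] along/z rel 0.0895
0.6 tcp [ 0.6509 -0.118   0.2251] along/z rel 0.1072
0.4 tcp [ 0.6506 -0.1031  0.2091] along/z rel 0.1221
0.2 tcp [ 0.6503 -0.0917  0.1905] along/z rel 0.1335
0.1 tcp [ 0.6502 -0.0875  0.1804] along/z rel 0.1378
0 tcp [ 0.6502 -0.0842  0.17  ] along/z rel 0.141
-0.1 tcp [ 0.6501 -0.0821  0.1593] along/z rel 0.1432
```

Call:
send_rows --commands "0 0 0 -0.5 0;0 0 0 -1 0;0 0 0 -1 0;0 0 0 -0.5 0;0 -0.4 0.03 0 0;0 -0.8 0 0 0;0 -0.9 0 0 0;0 -0.9 0 0 0;0 -0.9 0 0 0;0 -0.9 0 0 0;0 -0.8 0 0 0;0 -0.5 0 0 0;0 -0.2 0 0 0;0 0 0 0 0;0 0 0 0 0" --grip_force 40

```text
t: 17.8
tcp_pos: [0.6527, -0.1854, 0.3011]
tool_rot: [0.699, 0.715, 0.0, -0.001]
force: [-0.5, -0.2, -0.2]
finger_gap: -0.001
gripper_force: 0.0
```

Call:
send_rows --commands "0 0 0 0.4 0;0 0 0 0.8 0;0 0 0 0.8 0;0 0 0 0.5 0;0 0 0 0.2 0;0 0.2 0 0 0;0 0.2 0 0 0;0 0.2 0 0 0;0 0.1 0 0 0;0 0 0 0 0"

```text
t: 18.63
tcp_pos: [0.653, -0.1709, 0.2485]
tool_rot: [0.699, 0.715, 0.0, 0.001]
force: [1.1, -0.4, 0.7]
finger_gap: 0.001
gripper_force: 0.0
```

Call:
send_rows --commands "0 0.1 0 0 0;0 0.1 0 0 0;0 0.1 0 0 0;0 0.1 0 0 0;0 0 0 0 0"

```text
t: 19.05
tcp_pos: [0.6525, -0.164, 0.2476]
tool_rot: [0.699, 0.715, -0.0, 0.001]
force: [-0.0, -1.3, -0.7]
finger_gap: -0.002
gripper_force: 0.6
```

Call:
send_rows --commands "0 0.15 0 0.02 0;0 0.15 0 0.04 0;0 0.15 0 0.05 0;0 0.15 0 0.05 0;0 0 0 0 0"

```text
t: 19.47
tcp_pos: [0.6524, -0.1532, 0.2445]
tool_rot: [0.699, 0.715, -0.001, 0.001]
force: [0.5, -5.0, -0.8]
finger_gap: 0.002
gripper_force: 1.8
```

Call:
send_rows --commands "0 0.2 0 0.07 0;0 0.2 0 0.08 0;0 0.2 0 0.08 0;0 0.2 0 0.1 0;0 0.1 0 0.07 0;0 0 0 0 0"

```text
t: 19.97
tcp_pos: [0.6521, -0.1347, 0.2366]
tool_rot: [0.699, 0.715, -0.0, 0.001]
force: [-0.1, -4.6, 0.2]
finger_gap: 0.0
gripper_force: 1.7
```

Call:
send_rows --commands "0 0.2 0 0.13 0;0 0.2 0 0.14 0;0 0.2 0 0.14 0;0 0.2 0 0.15 0;0 0.1 0 0.08 0;0 0 0 0 0"

```text
t: 20.47
tcp_pos: [0.6518, -0.1164, 0.2239]
tool_rot: [0.699, 0.715, -0.0, 0.001]
force: [-0.3, -3.5, 1.3]
finger_gap: 0.003
gripper_force: 1.5
```

Call:
send_rows --commands "0 0.18 0 0.18 0;0 0.17 0 0.18 0;0 0.15 0 0.18 0;0 0.13 0 0.18 0;0 0 0 0 0"

```text
t: 20.88
tcp_pos: [0.6513, -0.1023, 0.2087]
tool_rot: [0.699, 0.715, 0.001, -0.0]
force: [1.5, -3.1, 1.3]
finger_gap: 0.004
gripper_force: 1.2
```

Call:
send_rows --commands "0 0.12 0 0.18 0;0 0.11 0 0.16 0;0 0.1 0 0.14 0;0 0.08 0 0.12 0;0 0 0 0 0"

```text
t: 21.3
tcp_pos: [0.6511, -0.0942, 0.1966]
tool_rot: [0.699, 0.715, 0.0, -0.0]
force: [1.7, -1.0, 3.5]
finger_gap: 0.002
gripper_force: 1.4
```

Call:
send_rows --commands "0 0.03 0 0.06 0;0 0.03 0 0.06 0;0 0.03 0 0.06 0;0 0.03 0 0.06 0;0 0 0 0 0"

```text
t: 21.72
tcp_pos: [0.6511, -0.092, 0.1924]
tool_rot: [0.699, 0.715, 0.001, -0.0]
force: [2.0, 0.0, 4.3]
finger_gap: -0.006
gripper_force: 2.1
```

Call:
send_rows --commands "0 0.02 0 0.05 0;0 0.02 0 0.05 0;0 0 0 0 0"

```text
t: 21.97
tcp_pos: [0.6511, -0.0911, 0.1905]
tool_rot: [0.699, 0.715, 0.001, -0.0]
force: [2.1, -0.6, 4.4]
finger_gap: -0.001
gripper_force: 2.4
```

Call:
send_rows --commands "0 0.02 0 0.05 0;0 0.02 0 0.05 0;0 0 0 0 0"

```text
t: 22.22
tcp_pos: [0.6511, -0.0902, 0.1885]
tool_rot: [0.699, 0.715, 0.001, -0.0]
force: [1.6, 0.2, 4.7]
finger_gap: -0.003
gripper_force: 2.4
```

Call:
send_rows --commands "0 0.02 0 0.05 0;0 0.02 0 0.05 0;0 0 0 0 0"

```text
t: 22.47
tcp_pos: [0.6511, -0.0892, 0.1866]
tool_rot: [0.699, 0.715, 0.001, -0.0]
force: [0.2, 0.4, 5.3]
finger_gap: -0.001
gripper_force: 2.4
```

Call:
send_rows --commands "0 0.02 0 0.05 0;0 0.02 0 0.05 0;0 0 0 0 0"

```text
t: 22.72
tcp_pos: [0.6511, -0.0884, 0.1846]
tool_rot: [0.699, 0.715, 0.001, -0.0]
force: [2.0, -0.5, 4.3]
finger_gap: -0.004
gripper_force: 2.4
```

Call:
send_rows --commands "0 0.02 0 0.05 0;0 0.02 0 0.05 0;0 0 0 0 0"

```text
t: 22.97
tcp_pos: [0.6511, -0.0875, 0.1826]
tool_rot: [0.699, 0.715, 0.001, -0.0]
force: [2.2, 0.6, 5.2]
finger_gap: 0.001
gripper_force: 2.4
```

Call:
send_rows --commands "0 0.02 0 0.05 0;0 0.01 0 0.05 0;0 0 0 0 0"

```text
t: 23.22
tcp_pos: [0.6511, -0.0868, 0.1806]
tool_rot: [0.7, 0.715, 0.001, -0.0]
force: [2.0, 0.4, 4.8]
finger_gap: 0.002
gripper_force: 2.4
```

Call:
send_rows --commands "0 0.02 0 0.05 0;0 0.01 0 0.05 0;0 0 0 0 0"

```text
t: 23.47
tcp_pos: [0.6511, -0.086, 0.1786]
tool_rot: [0.7, 0.715, 0.001, -0.0]
force: [1.3, 1.3, 5.3]
finger_gap: -0.004
gripper_force: 2.4
```

Call:
send_rows --commands "0 0.01 0 0.05 0;0 0.01 0 0.05 0;0 0 0 0 0"

```text
t: 23.72
tcp_pos: [0.6511, -0.0854, 0.1766]
tool_rot: [0.7, 0.715, 0.001, -0.001]
force: [1.3, 2.0, 6.5]
finger_gap: 0.003
gripper_force: 2.5
```

Call:
send_rows --commands "0 0.01 0 0.05 0;0 0.01 0 0.05 0;0 0 0 0 0"

```text
t: 23.97
tcp_pos: [0.6511, -0.0848, 0.1746]
tool_rot: [0.7, 0.715, 0.001, -0.001]
force: [2.4, 2.5, 5.3]
finger_gap: 0.001
gripper_force: 2.5
```

Call:
send_rows --commands "0 0.01 0 0.05 0;0 0 0 0 0"

```text
t: 24.13
tcp_pos: [0.6511, -0.0845, 0.1736]
tool_rot: [0.7, 0.715, 0.002, -0.001]
force: [2.4, 1.8, 5.4]
finger_gap: -0.0
gripper_force: 2.6
```

Call:
send_rows --commands "0 0.01 0 0.05 0;0 0 0 0 0"

```text
t: 24.3
tcp_pos: [0.6511, -0.0842, 0.1726]
tool_rot: [0.7, 0.715, 0.002, -0.001]
force: [2.3, 2.8, 5.8]
finger_gap: -0.002
gripper_force: 2.7
```

Call:
send_rows --commands "0 0.01 0 0.05 0;0 0 0 0 0"

```text
t: 24.47
tcp_pos: [0.6511, -0.0839, 0.1716]
tool_rot: [0.7, 0.715, 0.002, -0.001]
force: [3.0, 2.2, 5.5]
finger_gap: -0.001
gripper_force: 2.7
```

Call:
send_rows --commands "0 0 0 0.05 0;0 0 0 0 0"

```text
t: 24.63
tcp_pos: [0.6511, -0.0836, 0.1707]
tool_rot: [0.7, 0.715, 0.002, -0.001]
force: [2.4, 2.9, 5.0]
finger_gap: 0.001
gripper_force: 2.8
```

Call:
send_rows --commands "0 0 0 0.05 0;0 0 0 0 0"

```text
t: 24.8
tcp_pos: [0.6511, -0.0834, 0.1697]
tool_rot: [0.7, 0.715, 0.002, -0.001]
force: [1.4, 4.1, 6.0]
finger_gap: -0.001
gripper_force: 3.0
```

Call:
send_rows --commands "0 0 0 0.05 0;0 0 0 0 0"

```text
t: 24.97
tcp_pos: [0.6511, -0.0832, 0.1688]
tool_rot: [0.7, 0.715, 0.002, -0.001]
force: [2.8, 4.7, 7.3]
finger_gap: 0.005
gripper_force: 3.2
```

Call:
send_rows --commands "0 0 0 0.05 0;0 0 0 0 0"

```text
t: 25.13
tcp_pos: [0.6511, -0.0829, 0.1679]
tool_rot: [0.7, 0.715, 0.002, -0.001]
force: [1.6, 4.3, 6.5]
finger_gap: 0.001
gripper_force: 3.4
```

Call:
send_rows --commands "0 0.02 0 0.04 0;0 0 0 0 0"

```text
t: 25.3
tcp_pos: [0.6511, -0.0827, 0.1671]
tool_rot: [0.699, 0.715, 0.002, -0.001]
force: [1.3, 5.0, 8.4]
finger_gap: 0.0
gripper_force: 3.4
```

Call:
send_rows --commands "0 0.01 0 0.04 0;0 0 0 0 0"

```text
t: 25.47
tcp_pos: [0.6511, -0.0825, 0.1663]
tool_rot: [0.7, 0.715, 0.002, -0.001]
force: [2.0, 4.5, 6.8]
finger_gap: -0.004
gripper_force: 3.5
```

Call:
send_rows --commands "0 0.01 0 0.04 0;0 0 0 0 0"

```text
t: 25.63
tcp_pos: [0.6511, -0.0823, 0.1655]
tool_rot: [0.699, 0.715, 0.002, -0.001]
force: [1.0, 5.6, 7.2]
finger_gap: -0.0
gripper_force: 3.5
```

The fingertip is now near the inboard edge of the grip. The lever stays where left, so I'll lift off, shift 9 mm tailwards and continue.

Call:
send_rows --commands "0 0 0 -0.2 0;0 0 0 -0.2 0;0 0.2 0 0 0;0 0.2 0 0 0;0 0.05 0 0 0;0 0 0 0.2 0;0 0 0 0 0;0 0 0 0 0"

```text
t: 26.3
tcp_pos: [0.65, -0.076, 0.1682]
tool_rot: [0.699, 0.715, -0.0, -0.001]
force: [0.2, -0.5, -0.1]
finger_gap: 0.001
gripper_force: 0.0
```

Call:
send_rows --commands "0 0 0 0.05 0;0 0 0 0.05 0;0 0 0 0 0"

```text
t: 26.55
tcp_pos: [0.6504, -0.0762, 0.1667]
tool_rot: [0.699, 0.715, -0.0, -0.0]
force: [0.7, 0.6, 0.0]
finger_gap: 0.004
gripper_force: 0.0
```

Call:
send_rows --commands "0 0 0 0.05 0;0 0 0 0.05 0;0 0 0 0 0"

```text
t: 26.8
tcp_pos: [0.6506, -0.0762, 0.1653]
tool_rot: [0.699, 0.715, 0.0, 0.0]
force: [-0.2, -0.2, 1.1]
finger_gap: -0.004
gripper_force: 0.7
```

Call:
send_rows --commands "0 0 0 0.04 0;0 0 0 0 0"

```text
t: 26.97
tcp_pos: [0.6507, -0.0761, 0.1649]
tool_rot: [0.699, 0.715, 0.0, 0.0]
force: [-0.8, 0.3, 4.7]
finger_gap: -0.002
gripper_force: 2.1
```

Call:
send_rows --commands "0 0 0 0.04 0;0 0 0 0 0"

```text
t: 27.13
tcp_pos: [0.6507, -0.076, 0.1641]
tool_rot: [0.699, 0.715, 0.0, 0.0]
force: [-1.8, 0.5, 4.9]
finger_gap: 0.004
gripper_force: 2.6
```

Call:
send_rows --commands "0 0 0 0.04 0;0 0 0 0 0"

```text
t: 27.3
tcp_pos: [0.6507, -0.0758, 0.1634]
tool_rot: [0.699, 0.715, 0.0, 0.0]
force: [-0.8, 1.0, 5.4]
finger_gap: -0.0
gripper_force: 2.7
```

Call:
send_rows --commands "0 0 0 0.04 0;0 0 0 0 0"

```text
t: 27.47
tcp_pos: [0.6507, -0.0756, 0.1627]
tool_rot: [0.699, 0.715, 0.0, 0.0]
force: [-1.9, 1.2, 5.7]
finger_gap: 0.003
gripper_force: 2.9
```

Call:
send_rows --commands "0 0 0 0.04 0;0 0 0 0 0"

```text
t: 27.63
tcp_pos: [0.6507, -0.0756, 0.1622]
tool_rot: [0.699, 0.715, 0.001, 0.0]
force: [-2.0, 1.2, 8.0]
finger_gap: -0.001
gripper_force: 3.7
```

Call:
send_rows --commands "0 0 0 0.03 0;0 0 0 0 0;0 0 0 0 0"

```text
t: 27.88
tcp_pos: [0.6507, -0.0755, 0.162]
tool_rot: [0.699, 0.715, 0.001, 0.0]
force: [-1.8, 2.1, 7.9]
finger_gap: -0.003
gripper_force: 4.5
```

Call:
send_rows --commands "0 0 0 0.03 0;0 0 0 0 0;0 0 0 0 0"

```text
t: 28.13
tcp_pos: [0.6508, -0.0755, 0.1618]
tool_rot: [0.699, 0.715, 0.001, 0.0]
force: [-2.4, 1.7, 11.0]
finger_gap: 0.003
gripper_force: 5.3
```

The jaw is biting: the force is rising while the travel has nearly stopped. I'll bring it up to about 16 N.

Call:
send_rows --commands "0 0 0 0.04 0;0 0 0 0 0;0 0 0 0 0"

```text
t: 28.38
tcp_pos: [0.6508, -0.0754, 0.1613]
tool_rot: [0.699, 0.715, 0.001, 0.0]
force: [-3.1, 2.5, 12.4]
finger_gap: 0.002
gripper_force: 6.1
```

Call:
send_rows --commands "0 0 0 0.03 0;0 0 0 0 0;0 0 0 0 0"

```text
t: 28.63
tcp_pos: [0.6508, -0.0753, 0.1612]
tool_rot: [0.699, 0.715, 0.001, 0.0]
force: [-3.7, 2.7, 13.9]
finger_gap: 0.0
gripper_force: 7.0
```

Call:
send_rows --commands "0 0 0 0.04 0;0 0 0 0 0;0 0 0 0 0"

```text
t: 28.88
tcp_pos: [0.6509, -0.0753, 0.1608]
tool_rot: [0.699, 0.715, 0.001, 0.0]
force: [-4.2, 3.2, 15.3]
finger_gap: -0.001
gripper_force: 7.9
```

Call:
send_rows --commands "0 0 0 0.02 0;0 0 0 0 0;0 0 0 0 0;0 0 0 0 0"

```text
t: 29.22
tcp_pos: [0.6509, -0.0752, 0.1607]
tool_rot: [0.699, 0.715, 0.001, 0.001]
force: [-5.4, 3.0, 17.1]
finger_gap: -0.002
gripper_force: 8.6
```

17 N is a firm clamp. I'll release gently, retreat and check.

Call:
send_rows --commands "0 0 0 -0.05 0;0 0 0 -0.1 0;0 0 0 -0.15 0;0 0 0 -0.3 0;0 0 0 -0.6 0;0 0 0 -1 0;0 0 0 -1 0;0 0 0 -1 0;0 0 0 -1 0;0 0 0 -1 0;0 0 0 -0.5 0;0 0 0 0 0;0 0 0 0 0;0 0 0 0 0"

```text
t: 30.38
tcp_pos: [0.6497, -0.0759, 0.2897]
tool_rot: [0.699, 0.715, -0.001, -0.001]
force: [-0.5, 0.1, -0.2]
finger_gap: 0.001
gripper_force: 0.0
```

Run:
```python
from h import *
s=readout.sense(); print(s['tcp_pos'],s['force'])
a=snap('scene','s6')
cv2.imwrite('pics/m6.png',cv2.resize(cv2.imread('pics/s6.png')[170:330,210:420],None,fx=3.7,fy=3.7,interpolation=cv2.INTER_CUBIC))
```

```text
[ 0.64965398 -0.07591445  0.28970476] [-0.46660895  0.13740643 -0.20316325]
```

View pics/m6.png

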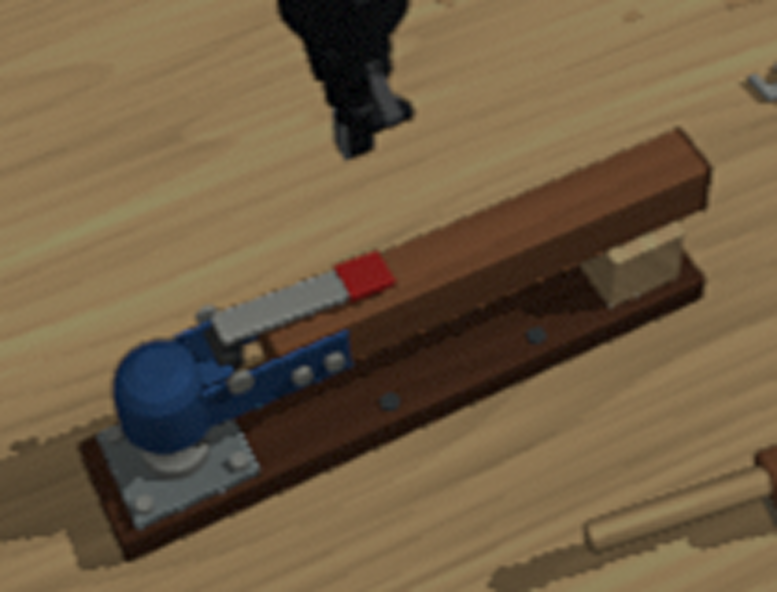

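The lever lies along the bar (red grip at (365,275)), the coupler is home, the tail is on the rest and the arm is clear.

```bash
python3 -c "
from station import sign_off
print(sign_off())"
```

```text
the job is handed in; nothing more can be done
None
```

The drawbar is coupled: socket home on the ball, tail on the rest, lever clamped with about 17 N and still down after release; I handed the job in at about 30 s, and no verdict came back.

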